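# Pack the clamp jaw and latch the sealed case

## Robot

A 6-joint arm with a two-finger parallel gripper is mounted at the origin on the work surface. World frame = base frame: x ahead of the robot, y to its left, z up, the work surface at z = 0. Lengths are in mm, angles in rad, forces in N, time in s.
With the tool pointing down it reaches from about 350 to 975 mm from the base axis. Payload 7.1 kg.
Tool frame: the origin (TCP) lies between the finger pads; the fingertips stand 8 mm ahead of it and the grasp point (between the pads) lies 11 mm behind it; x points along the fingers, y is the direction in which the jaws open and shut, and the axes are right-handed (so a half turn about x gives the same grasp; the last joint's range is limited). The gripper opens to 88 mm and grips with 3 to 60 N. Pads are 20 mm wide; open, the fingers measure 115 mm over their backs; the gripper's body (75 mm by 178 mm) begins 61 mm behind the grasp point.
Start: joints at [-0.019, 0.423, 1.63, -0, 1.089, -0.019], TCP at [624.984, 0.026, 230.675] pointing down, gripper open.
Joint ranges: [-3, 3], [-0.9, 2.11], [0.09, 2.58], [-1.31, 4.45], [0.11, 2.69], [-2.54, 2.54]. Speed limits (rad/s): [2.39, 2.39, 3.01, 3.14, 3.14, 3.14].

## Interface

Orientations are given as a rotation vector (axis times angle).
In Python, from workcell import ctrl gives the robot as it stands.
- The arm moves only by the tool apply_moves, never from a script. Its argument "increments" is a list of rows, each an object with "gripper": the opening in per cent of the stroke, from 0 (shut) to 100 (fully open); "delta_pos": the shift along the tool's x, y, z in cm, a list of three; "dr": the turn, a rotation vector about the tool's x, y, z in rad, a list of three. In form: [{"gripper": gripper, "delta_pos": [dx, dy, dz], "dr": [ax, ay, az]}, ...]. A call has exactly 5 rows; each row shifts and turns the commanded pose from where the row before left it, along the tool's axes as they then stand; what a row does not reach is not made up. A row lasts 1/12 s, in which the tool goes at most 41.7 mm and 7.16 degrees, less where a joint would pass 70% of its speed; a pose out of reach is approached as far as the arm can. A call with a gripper value outside its range is refused whole. The fingers move at their own pace and stop on an object; the grip force is fixed at half the most. Time passes only in rows, so rows that do not move let the fingers close, or fill a call up. It gives the time, the measured TCP pose, the force and the opening at its end, in the units of the state.
- ctrl.get_obs(): the state, without advancing time (a new reading comes with each control period).
- ctrl.get_image(name): name is "scene" or "side" or "wrist"; returns a dict with "img" (384x512x3 uint8, red, green, blue), "range_z" (384x512 float32, mm along the optical axis (not along the pixel's ray), 0 where there is no reading), "mtx" (3x3 intrinsics, pixels), "k1" (the pictures are not rectified: a ray, as slopes to the right and down, at radius r is drawn at 1 + k1 r^2 times it, then the intrinsics apply), "rvec" (rotation vector, rad) and "tvec" (3), from world to camera coordinates, as OpenCV has them. Camera axes: x right, y down, z forward; pixel columns grow to the right and rows downward; lengths in mm; the calibration is good to about 2 mm. A picture is of the moment at which its call begins.
- ctrl.close_job(): hands the job in, once; it reports no verdict.
The state is a dict: "t": time; "qpos": joint angles; "qvel": joint speeds; "joint_torque": joint torques, N m; "ee_pos": TCP position; "orientation": TCP orientation; "ft_force": force on the tool from outside, world axes, zero at the start; "moment": the same for the moment, N m; "width": finger opening in mm.
Only numpy, scipy, OpenCV 4.12 (cv2) and the standard library are available. Lean on these libraries where they do the work, as an engineer would, in place of code of your own. Each camera call takes 0.05 s, during which the arm holds its last target. There are 200 camera calls.

## Task

Pack the black clamp jaw in the empty compartment of the grey case: set it down on the case's floor, lying flat and right way up, without dropping it in. Then swing the green lid shut and press it down against its rubber seal until the orange hook snaps over the lid's tongue and the lid stays shut by itself. Leave the silver riser block in its own compartment and the other things on the bench where they are.

Things in the scene. Friction and masses are not known exactly. Their poses are not given: they have to be found in the camera images.
- jaw_center (a point): Centre (20 mm above underside) of the loose black clamp jaw, 110 (x) x 45 mm (y), z up, 0.3 to 0.65 kg, flat on the bench. Base 22 mm high; middle hump 60 mm long, 45 wide, its top 40 mm above the underside; a brass bolt head (16 mm across, top at 32 mm) on each end, 43 mm from the middle. Grip it across the 45 mm width at the hump.
- bay (a point): Floor centre of the case's empty compartment, 5 mm above the bench. x points level towards the lid's hinge, y along the hinge line, z up. Compartment 150 mm (x) by 130 mm (y), open on top; at the rim the seal narrows it by 7 mm at -x and 6 mm at -y. The jaw fits with its length along x, either way round, its middle near this point.
- crate_mid (a point): Middle of the fixed grey case's underside on the bench; axes as bay. Outside 160 mm (x) by 220 mm (y), rim 75 mm high, walls and floor 5 mm. A divider (5 mm thick, top 45 mm above the bench) stands at y = +27 mm; the empty compartment is on its -y side, the smaller one on its +y side. The relaxed seal stands up to 12 mm above the rim at -x.
- riser_center (a point): Centre (18 mm above its underside) of the silver riser block, 80 x 45 x 36 mm, loose in the smaller compartment of the case; it stays there.
- lid_hinge (a point): Middle of the lid's hinge line, 75 mm above the bench, at the case's +x wall. The frame turns with the lid: y along the hinge, x from the free edge to the hinge, z out of the outer face; lid shut, it is parallel to bay. Lid underside at z = 0, outer face at z = 10 mm (two ribs at y = +-75 mm reach 13 mm); 160 mm from hinge to free edge, 220 mm wide.
- lid_edge (a point): Middle of the green lid's free edge, on its outer face; same frame directions as lid_hinge. A steel tongue 60 mm wide sticks out 11 mm beyond the edge here.
- lid (a joint): Lid angle, rad: 0 shut, 1.57 upright, 2.0 leaning far back; starts at 1.6 to 1.9. A stiff hinge (2 N at the free edge) keeps it where it is left. Seal and hook resist below 0.15; the hook catches at about 0, hard stop at -0.012. It takes 8 to 16 N down on the outer face 25 mm in from the free edge, more nearer the hinge. Caught, it stays at 0.01; not caught, it springs back to about 0.08.
- hook_nose (a point): Under side of the nose of the orange spring hook, 50 mm wide, at the middle of the case's latch side (-x), top of the hook 98 mm above the bench; axes as bay. The nose has a sloped top, so the lid's tongue pushes it outwards on the way down and it snaps back over the tongue by itself.
- hook (a joint): Hook angle, rad: 0 at rest or caught, grows as the hook is pushed outwards (about 0.14 as the tongue passes).
- wrench: Steel wrench 190 mm long lying on the bench; leave alone. Origin at its underside.
- stop: Bright steel angle stop, 70 x 50 mm, 55 mm high; leave alone. Origin at its underside centre.
- oilcan: Upright can with a blue label, 64 mm across, 140 mm high; leave alone. Origin at its underside centre.
- collar: Dark steel flanged collar, 70 mm across, 45 mm high; leave alone. Origin at its underside centre.
Mind the look-alikes: they are no part of the job. What is shaped like the part that bears riser_center but red is not meant.

How it is judged (in metres and radians):
On the way, in this order (a step that is already met when the one before it is completed fails the run):
1. the jaw is lowered to the floor of the empty compartment while still held (z of jaw_center in the frame of bay between 0.012 and 0.028 m and x of jaw_center in the frame of bay between -0.055 and 0.055 m and y of jaw_center in the frame of bay between -0.045 and 0.045 m and angle between jaw_center's own z axis and vertical below 0.15 rad and contact force between the fingers and jaw above 0.5 N), for 0.1 s.
2. the lid is pressed home and the hook has caught over it (value of joint lid below 0.03 rad and value of joint hook below 0.05 rad), for 0.2 s.
At the end, for the whole second after the job is handed in: Jaw at rest, flat (0.15 rad) and right way up on the floor of the empty compartment, its centre within 55 mm (x) and 45 mm (y) of the compartment's; riser still in the other compartment; lid shut (under 0.03 rad), hook caught (under 0.05 rad) (all of step 2 and z of jaw_center in the frame of bay between 0.012 and 0.028 m and x of jaw_center in the frame of bay between -0.055 and 0.055 m and y of jaw_center in the frame of bay between -0.045 and 0.045 m and angle between jaw_center's own z axis and vertical below 0.15 rad and linear speed of jaw below 0.02 m/s and z of riser_center in the frame of bay below 0.035 m and y of riser_center in the frame of bay above 0.07 m); the robot touches nothing.
It fails at once if the wrench is moved by more than 30 mm (distance of wrench from where it was at the start of the episode above 0.03 m).
It fails at once if the angle stop is moved by more than 30 mm (distance of stop from where it was at the start of the episode above 0.03 m).
It fails at once if the can is moved by more than 30 mm (distance of oilcan from where it was at the start of the episode above 0.03 m).
It fails at once if the collar is moved by more than 30 mm (distance of collar from where it was at the start of the episode above 0.03 m).
It also fails if it takes over 61 s, if anything falls off the work surface, if the arm or the gripper's body presses on something with over 40 N, if the wrist force passes 120 N, or if a joint passes its speed limit or range.

## Working session

There is one attempt and no reset: what is moved stays moved. The work goes in short steps, Python scripts to look and compute and a tool call to move; the robot and the scene stay as the last step left them, time stands still between calls to the robot, and variables do not carry over. Pictures are saved under pics/ and viewed, about 8 in all and at most 12, crops included, and the job is handed in when it is done.

Besides the shell and the picture viewer there is one more tool, called by a JSON object that holds its "name" and its "arguments". apply_moves: Moves the arm, as the interface text tells. Its arguments: {"type":"object","properties":{"increments":{"type":"array","items":{"type":"object","properties":{"gripper":{"type":"number"},"delta_pos":{"type":"array","items":{"type":"number"}},"dr":{"type":"array","items":{"type":"number"}}}}}},"required":["increments"]}

```bash
ls; mkdir -p pics; cat > h.py <<'E'
import numpy as np,cv2
from scipy.spatial.transform import Rotation as R
from workcell import ctrl
def grab(n):
    d=ctrl.get_image(n); d['n']=n; return d
def pts(d):
    K=d['mtx'];k=d['k1'];h,w=d['range_z'].shape
    u,v=np.meshgrid(np.arange(w),np.arange(h))
    p=np.stack([u,v],-1).reshape(-1,1,2).astype(np.float64)
    n=cv2.undistortPoints(p,np.array(K,float),np.array([k,0,0,0.])).reshape(h,w,2)
    z=d['range_z'].astype(float)
    c=np.dstack([n[...,0]*z,n[...,1]*z,z])
    Rm=cv2.Rodrigues(np.array(d['rvec'],float))[0]
    W=(c-np.array(d['tvec']).reshape(3))@Rm
    W[z<=0]=np.nan
    return W
def save(im,f): cv2.imwrite('pics/'+f,cv2.cvtColor(im,cv2.COLOR_RGB2BGR))
E
python3 - <<'E'
from h import *
o=ctrl.get_obs();print(o)
for n in['scene','side']:
    d=grab(n);np.savez(n+'0.npz',img=d['img'],W=pts(d))
    save(cv2.resize(d['img'],None,fx=1.5,fy=1.5),n+'0.png')
E
```

```text
pics
{'t': 0.0, 'qpos': array([-1.90153554e-02,  4.23802910e-01,  1.63069596e+00,  1.72561928e-05,
        1.08861266e+00, -1.89951962e-02]), 'qvel': array([-2.44876096e-04,  1.93533195e-03, -6.92604259e-04, -8.59692497e-05,
        2.18269286e-04,  2.56749171e-04]), 'joint_torque': array([ 1.28069914e-03, -5.44622147e+01, -2.73670936e+01,  6.42951974e-02,
        2.27214623e-02, -1.51321510e-04]), 'ee_pos': array([6.24448545e+02, 3.12219535e-02, 2.29923035e+02]), 'orientation': array([ 1.20853459,  1.21033678, -1.21031747]), 'ft_force': array([ 0.26884984, -0.6516033 , -0.46267932]), 'moment': array([ 0.00469585, -0.00786979,  0.02413429]), 'width': 87.76149150804416}
```

View pics/scene0.png

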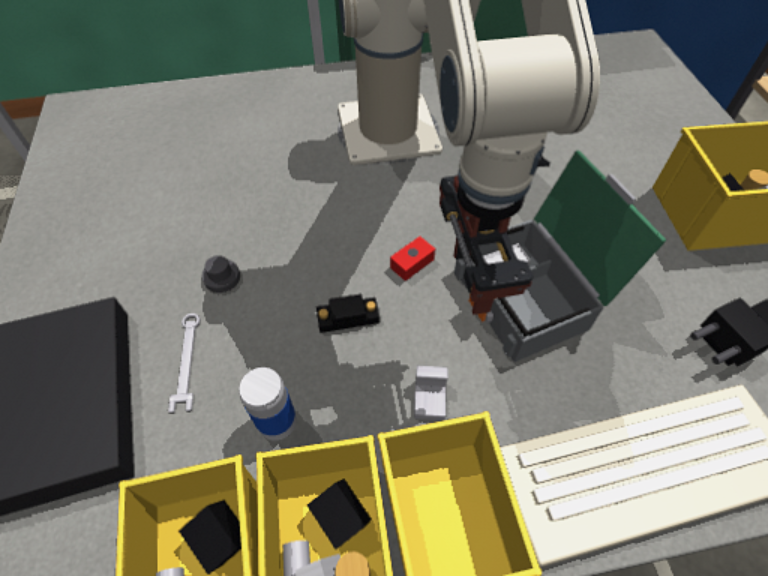

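View pics/side0.png

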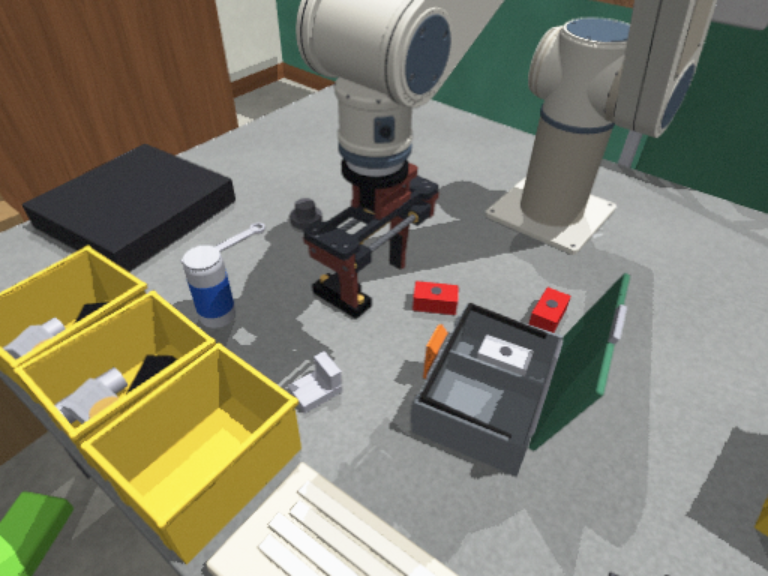

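The scene view shows the black jaw at about (347,312), the case at about (535,290) with its lid leaning to image right, and the orange hook near (482,310). The side view shows the case with its divider, the riser in the far compartment, the orange hook at (435,352) and the lid free edge at (620,330).

```bash
python3 - <<'E'
from h import *
S=np.load('scene0.npz');D=np.load('side0.npz')
def sel(Z,x0,x1,y0,y1):
    m=np.zeros(Z['img'].shape[:2],bool);m[int(y0/1.5):int(y1/1.5),int(x0/1.5):int(x1/1.5)]=1;return m
def hsv(Z): return cv2.cvtColor(Z['img'],cv2.COLOR_RGB2HSV)
for nm,Z,b in[('scene',S,(305,390,285,340)),('side',D,(305,380,265,320))]:
    W=Z['W'];m=sel(Z,*b)&(W[...,2]>8)&(W[...,2]<48)
    P=W[m];print(nm,'jaw n',len(P),'med',np.median(P,0))
    r=cv2.minAreaRect(P[:,:2].astype(np.float32));print(r)
    t=P[P[:,2]>36];print('hump',len(t),t.mean(0),cv2.minAreaRect(t[:,:2].astype(np.float32)))
# lid: green
for nm,Z,b in[('scene',S,(535,665,150,305)),('side',D,(530,632,270,450))]:
    H=hsv(Z);W=Z['W'];m=sel(Z,*b)&(H[...,0]>40)&(H[...,0]<95)&(H[...,1]>90)&(W[...,2]>70)
    P=W[m];P=P[~np.isnan(P).any(1)];c=np.median(P,0)
    for _ in range(3):
        u,s,v=np.linalg.svd(P-P.mean(0),full_matrices=False);d=(P-P.mean(0))@v[2];P=P[abs(d)<6]
    print(nm,'lid',len(P),'n',v[2],'c',P.mean(0),'zmin/max',np.percentile(P[:,2],[0,2,98,100]))
    top=P[P[:,2]>P[:,2].max()-8];print('top',top.min(0),top.max(0))
# rim of case from side
for nm,Z,b in[('side',D,(400,570,295,475)),('scene',S,(455,605,220,360))]:
    H=hsv(Z);W=Z['W'];m=sel(Z,*b)&(H[...,1]<70)&(W[...,2]>15)&(W[...,2]<100)
    P=W[m];r=cv2.minAreaRect(P[:,:2].astype(np.float32));print(nm,'case',len(P),r,cv2.boxPoints(r))
for nm,Z,b in[('side',D,(420,450,320,385)),('scene',S,(470,500,285,330))]:
    H=hsv(Z);W=Z['W'];m=sel(Z,*b)&(H[...,0]<18)&(H[...,1]>180)&(W[...,2]>15)&(W[...,2]<105)
    P=W[m];print(nm,'hook',len(P),np.nanmean(P,0) if len(P) else 0,P.min(0),P.max(0))
W=D['W'];m=sel(D,478,530,335,368)&(hsv(D)[...,2]>170);P=W[m];print('riser',np.median(P,0),cv2.minAreaRect(P[:,:2].astype(np.float32)))
# others
for nm,b in[('can',(240,295,365,395)),('stop',(415,450,365,420)),('collar',(200,242,252,292)),('wrench',(165,205,310,412)),('red',(388,437,235,280))]:
    W=S['W'];m=sel(S,*b)&(W[...,2]>4);P=W[m];print(nm,P.min(0).round(),P.max(0).round())
E
```

```text
scene jaw n 754 med [ 520.59648719 -170.65088891   31.45792908]
((513.5079956054688, -170.12269592285156), (109.53453826904297, 47.084346771240234), 89.87505340576172)
hump 332 [ 514.14208119 -170.47001511   40.07706715] ((513.1100463867188, -170.19732666015625), (46.9814338684082, 59.48601150512695), 0.8140333294868469)
side jaw n 462 med [ 528.35797068 -168.69930415   23.85837748]
((513.2767944335938, -170.388916015625), (46.88375473022461, 112.43701934814453), 0.5820084810256958)
hump 125 [ 520.53482473 -179.86879624   40.12697044] ((513.5108032226562, -170.8218536376953), (45.5192756652832, 60.716033935546875), 2.175870180130005)
scene lid 4222 n [ 0.21832061 -0.93599278  0.27614059] c [515.41421494 257.05438373 161.5898401 ] zmin/max [ 79.3556255   87.82328982 226.33604681 230.03469472]
top [399.26397679 247.45375244 222.03705579] [607.03297654 302.68977487 230.03469472]
side lid 2601 n [ 0.2272943  -0.93030415  0.28787408] c [527.794963   262.69181409 168.76454297] zmin/max [ 79.19492887  90.7416605  228.70778824 230.35707182]
top [396.53085971 249.29219326 222.40765274] [608.0
[... 384 characters left out ...]
   210.20857 ]
 [442.68225   36.512726]
 [660.1206    87.474045]
 [619.41125  261.1699  ]]
side hook 182 [559.92831236  66.49556933  84.21989622] [528.03897514  54.36409584  26.85381564] [577.31377827  77.60856941 102.5203911 ]
scene hook 24 [563.23506687  59.22068085  30.81130797] [532.10698317  51.5088244   20.98380237] [577.36889825  65.41458793  43.21977711]
riser [nan nan nan] ((461.03643798828125, 137.51766967773438), (83.0971450805664, 72.5121841430664), 22.529850006103516)
can [ 591. -340.    4.] [ 705. -280.  143.]
stop [657. -92.   4.] [736. -28.  59.]
collar [ 348. -432.    4.] [ 415. -361.   49.]
wrench [ 456. -493.    4.] [ 645. -439.   11.]
red [340. -74.   4.] [453.  20.  40.]
```

{"name": "apply_moves", "arguments": {"increments": [{"gripper": 100,"delta_pos": [0.8,-2.2,3.4],"dr": [0,0,0]},{"gripper": 100,"delta_pos": [0.8,-2.2,3.4],"dr": [0,0,0]},{"gripper": 100,"delta_pos": [0.8,-2.2,3.4],"dr": [0,0,0]},{"gripper": 100,"delta_pos": [0.8,-2.2,3.4],"dr": [0,0,0]},{"gripper": 100,"delta_pos": [0.8,-2.2,3.4],"dr": [0,0,0]}]}}

```text
t: 0.52
ee_pos: [513.5, -171.0, 190.1]
orientation: [1.209, 1.21, -1.209]
ft_force: [0.6, -0.6, 0.2]
width: 87.8
```

```bash
cat > case.py <<'E'
from h import *
import sys
# measure the case in the frame estimated; origin crate_mid guess
o=np.array([531.4,152.8]);a=np.deg2rad(float(sys.argv[1]) if len(sys.argv)>1 else 103.3)
X=np.array([np.cos(a),np.sin(a)]);Y=np.array([-X[1],X[0]])
for n in['scene','side']:
    d=grab(n);W=pts(d);np.savez(n+'1.npz',img=d['img'],W=W)
    p=W[...,:2]-o;x=p@X;y=p@Y;z=W[...,2]
    sat=cv2.cvtColor(d['img'],cv2.COLOR_RGB2HSV)[...,1]<80
    def h(q,m,lo,hi):
        c,e=np.histogram(q[m&sat],np.arange(lo,hi,2));print('  ',[(int(e[i]),int(c[i])) for i in range(len(c)) if c[i]>4])
    rim=(z>71)&(z<79)
    print(n,'rim: x hist at |y|<60');h(x,rim&(abs(y)<60),-100,100)
    print('rim: y hist at |x|<50');h(y,rim&(abs(x)<50),-125,125)
    print('floor x,y');f=(z>0)&(z<10)&(abs(x)<72);h(x,f&(y<15)&(y>-95),-90,90);h(y,f&(abs(x)<60)&(abs(y)<100),-125,125)
    print('divider top y');h(y,(z>42)&(z<48)&(abs(x)<60),-20,60)
    print('outer walls z20-60');h(x,(z>20)&(z<60)&(abs(y)<100)&(y<-30),-100,-60);h(y,(z>20)&(z<60)&(abs(x)<70),-125,-90)
    for s,(q,m) in{'y-':(None,(z>20)&(z<65)&(abs(x)<70)&(y<-100)&(y>-120)),'x-':(None,(z>20)&(z<65)&(y<-30)&(y>-100)&(x<-70)&(x>-95))}.items():
        P=W[m][:,:2]
        if len(P)>30:
            v=np.linalg.svd(P-np.median(P,0),full_matrices=False)[2][0];print(s,len(P),'dir',np.rad2deg(np.arctan2(v[1],v[0]))%180, 'mean case',((P.mean(0)-o)@X).round(1),((P.mean(0)-o)@Y).round(1))
E
python3 case.py; python3 -c "
from h import *
o=ctrl.get_obs();print(o['t'],o['ee_pos'],o['orientation'],o['ft_force'],o['width'])"
```

```text
scene rim: x hist at |y|<60
   [(-82, 7), (-80, 21), (-78, 15), (-76, 24), (74, 38), (76, 37), (78, 9)]
rim: y hist at |x|<50
   [(-111, 11), (-109, 34), (-107, 22), (-105, 42), (-103, 9), (99, 32), (101, 20), (103, 5), (109, 9), (111, 6)]
floor x,y
   [(-26, 17), (-24, 16), (-22, 18), (-20, 16), (-18, 21), (-16, 19), (-14, 16), (-12, 12), (-10, 20), (-8, 24), (-6, 14), (-4, 20), (-2, 16), (0, 20), (2, 15), (4, 15), (6, 21), (8, 17), (10, 17), (12, 17), (14, 20), (16, 18), (18, 18), (20, 17), (22, 20), (24, 16), (26, 18), (28, 17), (30, 17), (32, 17), (34, 15), (36, 22), (38, 16), (40, 19), (42, 16), (44, 18), (46, 14), (48, 20), (50, 19), (52, 19), (54, 13), (56, 17), (58, 20), (60, 17), (62, 17), (64, 17), (66, 14), (68, 19), (70, 24)]
   [(-67, 17), (-65, 18), (-63, 18), (-61, 19), (-59, 22), (-57, 17), (-55, 23), (-53, 22), (-51, 16), (-49, 14), (-47, 21), (-45, 20), (-43, 24), (-41, 16), (-39, 19), (-37, 15), (-35, 21), (-33, 21), (-31, 14), (-29, 25), (-27, 17), (-25, 18), (-23, 21), (-21, 15), (-19, 15), (-17, 25), (-15, 13), (-13, 19), (-11, 22), (-9, 15), (-7, 17), (-5, 19),
[... 1721 characters left out ...]
(7, 34), (9, 39), (11, 32), (13, 34), (15, 32), (17, 36), (19, 34), (21, 37), (23, 30), (25, 45), (27, 46), (29, 12), (67, 7), (69, 8), (71, 10), (73, 13), (75, 9), (77, 7), (79, 8), (81, 6), (83, 13), (85, 6), (87, 11), (89, 11), (93, 9), (95, 11), (97, 7)]
divider top y
   [(26, 43), (28, 46), (30, 33), (32, 13), (48, 5), (50, 9), (52, 13), (54, 9), (56, 9)]
outer walls z20-60
   [(-86, 14), (-84, 9), (-76, 7), (-74, 20)]
   [(-109, 346), (-107, 362)]
y- 809 dir 103.33547738055762 mean case 2.3 -107.0
x- 53 dir 1.703281237285942 mean case -79.1 -69.7
0.6167 [ 510.93530359 -173.20749969  189.06843464] [ 1.21096309  1.21053922 -1.21560199] [0.50434498 0.29758177 0.05568935] 88.11904756509685
```

{"name": "apply_moves", "arguments": {"increments": [{"gripper": 100,"delta_pos": [3.6,0,0],"dr": [0,0,0]},{"gripper": 100,"delta_pos": [3.6,0,0],"dr": [0,0,0]},{"gripper": 100,"delta_pos": [3.0,0,0],"dr": [0,0,0]},{"gripper": 100,"delta_pos": [0,0,0],"dr": [0,0,0]},{"gripper": 100,"delta_pos": [0,0,0],"dr": [0,0,0]}]}}

```text
t: 1.03
ee_pos: [514.3, -169.2, 87.7]
orientation: [1.208, 1.213, -1.211]
ft_force: [0.4, -0.3, 0.5]
width: 87.6
```

```bash
python3 - <<'E'
from h import *
o=ctrl.get_obs();print(o['t'],o['ee_pos'],o['orientation'],o['qvel'].round(4))
for i in range(2):
    d=grab('wrist');o=ctrl.get_obs();print(o['t'],o['ee_pos'],o['qvel'].round(4))
W=pts(d);m=(W[...,2]>37)&(W[...,2]<44)&(abs(W[...,0]-513)<60)&(abs(W[...,1]+170)<60)
P=W[m];print(len(P),P.mean(0),cv2.minAreaRect(P[:,:2].astype(np.float32)))
save(d['img'],'w1.png')
E
```

```text
1.0333 [ 514.28042395 -169.16384561   87.68675096] [ 1.20820998  1.21292175 -1.2108046 ] [ 0.0014 -0.0511 -0.0338 -0.0023  0.0091 -0.0013]
1.0833 [ 515.55285565 -169.65383467   89.17471128] [-0.0009 -0.037  -0.0172  0.0003 -0.0041 -0.0013]
1.1333 [ 516.29113225 -169.96983431   90.09689585] [-0.0004 -0.0232 -0.0047 -0.0004 -0.0059 -0.0015]
5516 [ 511.4826649  -170.24476436   39.20995995] ((511.4411926269531, -171.85565185546875), (45.225311279296875, 60.32516860961914), 0.22344744205474854)
```

View pics/w1.png

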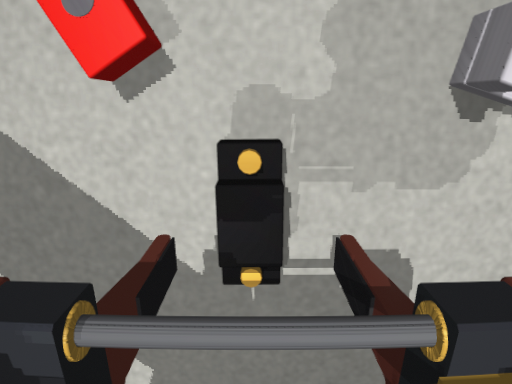

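The wrist view shows the jaw, cols 217–284, centred between the pads (about 170 and 342) and lined up. I'll go down and grip.

{"name": "apply_moves", "arguments": {"increments": [{"gripper": 100,"delta_pos": [2.5,-0.1,0],"dr": [0,0,0]},{"gripper": 100,"delta_pos": [2.5,0,0],"dr": [0,0,0]},{"gripper": 100,"delta_pos": [1.7,0,0],"dr": [0,0,0]},{"gripper": 100,"delta_pos": [0.7,0,0],"dr": [0,0,0]},{"gripper": 100,"delta_pos": [0,0,0],"dr": [0,0,0]}]}}

```text
t: 1.55
ee_pos: [514.5, -169.9, 15.0]
orientation: [1.209, 1.209, -1.209]
ft_force: [-0.0, 0.5, -0.8]
width: 87.8
```

{"name": "apply_moves", "arguments": {"increments": [{"gripper": 20,"delta_pos": [0,0,0],"dr": [0,0,0]},{"gripper": 20,"delta_pos": [0,0,0],"dr": [0,0,0]},{"gripper": 20,"delta_pos": [0,0,0],"dr": [0,0,0]},{"gripper": 20,"delta_pos": [0,0,0],"dr": [0,0,0]},{"gripper": 20,"delta_pos": [0,0,0],"dr": [0,0,0]}]}}

```text
t: 1.97
ee_pos: [514.5, -170.1, 15.4]
orientation: [1.209, 1.208, -1.209]
ft_force: [-0.5, -0.2, -0.9]
width: 57.8
```

{"name": "apply_moves", "arguments": {"increments": [{"gripper": 20,"delta_pos": [0,0,0],"dr": [0,0,0]},{"gripper": 20,"delta_pos": [0,0,0],"dr": [0,0,0]},{"gripper": 20,"delta_pos": [0,0,0],"dr": [0,0,0]},{"gripper": 20,"delta_pos": [0,0,0],"dr": [0,0,0]},{"gripper": 20,"delta_pos": [0,0,0],"dr": [0,0,0]}]}}

```text
t: 2.38
ee_pos: [513.4, -169.8, 14.8]
orientation: [1.209, 1.21, -1.21]
ft_force: [-4.0, 0.3, 5.9]
width: 44.6
```

Gripped: the width reads 44.6 mm. Next is the lift.

{"name": "apply_moves", "arguments": {"increments": [{"gripper": 20,"delta_pos": [-1.5,0,0],"dr": [0,0,0]},{"gripper": 20,"delta_pos": [-3.0,0,0],"dr": [0,0,0]},{"gripper": 20,"delta_pos": [-4.0,0,0],"dr": [0,0,0]},{"gripper": 20,"delta_pos": [-4.0,0,0],"dr": [0,0,0]},{"gripper": 20,"delta_pos": [-2.0,0,0],"dr": [0,0,0]}]}}

```text
t: 2.8
ee_pos: [515.3, -170.4, 163.2]
orientation: [1.21, 1.205, -1.207]
ft_force: [1.6, -0.7, -5.0]
width: 44.6
```

{"name": "apply_moves", "arguments": {"increments": [{"gripper": 20,"delta_pos": [0,0.3,-2.0],"dr": [0,0,0]},{"gripper": 20,"delta_pos": [0,0.6,-3.5],"dr": [0,0,0]},{"gripper": 20,"delta_pos": [0,0.6,-3.8],"dr": [0,0,0]},{"gripper": 20,"delta_pos": [0,0.6,-3.8],"dr": [0,0,0]},{"gripper": 20,"delta_pos": [0,0.6,-3.8],"dr": [0,0,0]}]}}

```text
t: 3.22
ee_pos: [540.4, 0.6, 159.1]
orientation: [1.209, 1.21, -1.211]
ft_force: [0.1, -0.6, -4.4]
width: 45.0
```

{"name": "apply_moves", "arguments": {"increments": [{"gripper": 20,"delta_pos": [0,0.6,-3.8],"dr": [0,0,0]},{"gripper": 20,"delta_pos": [0,0.6,-3.5],"dr": [0,0,0]},{"gripper": 20,"delta_pos": [0,0.6,-3.0],"dr": [0,0,0]},{"gripper": 20,"delta_pos": [0,0.6,-2.5],"dr": [0,0,0]},{"gripper": 20,"delta_pos": [0,0.5,-2.0],"dr": [0,0,0]}]}}

```text
t: 3.63
ee_pos: [569.6, 149.3, 158.8]
orientation: [1.208, 1.211, -1.209]
ft_force: [0.4, -0.4, -5.1]
width: 45.2
```

{"name": "apply_moves", "arguments": {"increments": [{"gripper": 20,"delta_pos": [0,0.5,-1.4],"dr": [0,0,0]},{"gripper": 20,"delta_pos": [0,0,0],"dr": [-0.08,0,0]},{"gripper": 20,"delta_pos": [0,0,0],"dr": [-0.08,0,0]},{"gripper": 20,"delta_pos": [0,0,0],"dr": [-0.07,0,0]},{"gripper": 20,"delta_pos": [0,0,0],"dr": [0,0,0]}]}}

```text
t: 4.05
ee_pos: [574.5, 160.7, 158.9]
orientation: [1.035, 1.311, -1.038]
ft_force: [-0.1, -0.1, -4.5]
width: 44.8
```

```bash
python3 - <<'E'
from h import *
d=grab('wrist');save(d['img'],'w2.png');np.savez('w2.npz',W=pts(d),img=d['img'])
d=grab('side');save(cv2.resize(d['img'][150:384,200:480],None,fx=2.5,fy=2.5),'s2.png')
o=ctrl.get_obs();print(o['t'],o['ee_pos'],R.from_rotvec(o['orientation']).as_matrix().round(3),o['ft_force'],o['width'],o['qvel'].round(3))
W=pts(d);np.savez('s2.npz',W=W,img=d['img'])
E
```

```text
4.15 [574.72424646 160.64255995 159.14328559] [[-0.001  0.974  0.225]
 [-0.     0.225 -0.974]
 [-1.    -0.001  0.   ]] [-0.02855459  0.30901444 -3.8756533 ] 44.56996035654827 [-0.001 -0.003 -0.003  0.002  0.001  0.007]
```

View pics/s2.png

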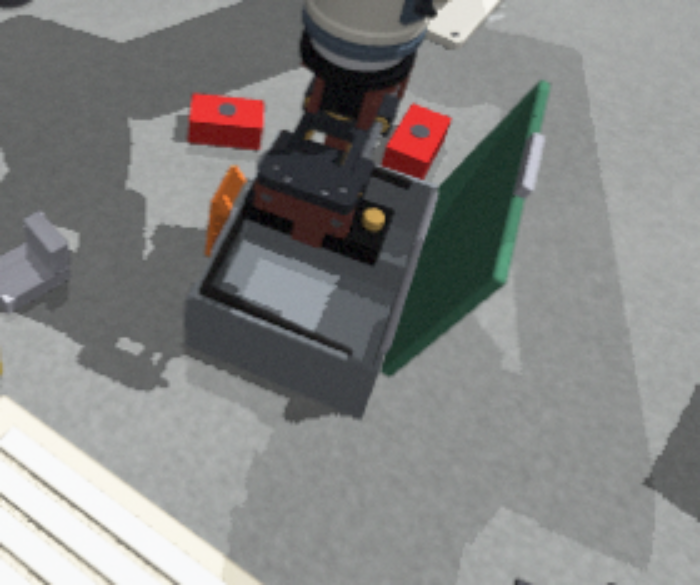

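View pics/w2.png

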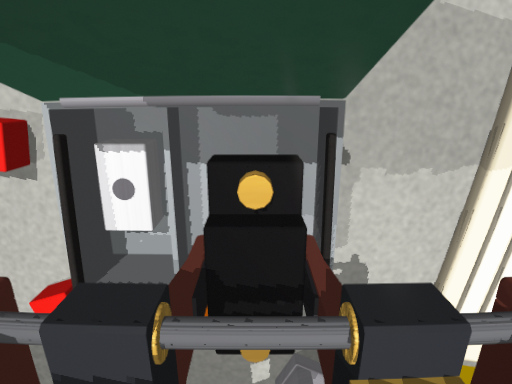

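Both views show the jaw held level over the empty compartment, with its length along case x. In the wrist view the divider is at col ~172 and the right seal at col ~328.

```bash
python3 - <<'E'
from h import *
o=np.array([529.5,152.3]);a=np.deg2rad(103.3);X=np.array([np.cos(a),np.sin(a)]);Y=np.array([-X[1],X[0]])
D=np.load('w2.npz');W=D['W'];p=W[...,:2]-o;x=p@X;y=p@Y;z=W[...,2]
def h(n,q,m,lo,hi):
    c,e=np.histogram(q[m],np.arange(lo,hi,2));print(n,[(int(e[i]),int(c[i])) for i in range(len(c)) if c[i]>8])
h('rim y',y,(z>71)&(z<80)&(x>0)&(x<60),-125,125)
h('rim x',x,(z>71)&(z<80)&(abs(y)<90),30,100)
h('div',y,(z>42)&(z<48)&(x>0)&(x<70),0,50)
m=(z>165)&(z<190)&(abs(y+40)<60)&(abs(x)<70);P=W[m]
print('hump',np.nanmin(P,0),np.nanmax(P,0));
m=(z>180)&(z<195)&(abs(y+40)<40)&(abs(x)<70);P=W[m];print('top',P.mean(0),'yrange',np.percentile(y[m],[1,99]),'x',np.percentile(x[m],[1,99]))
m=(z>160)&(z<172)&(abs(y+40)<40)&(x>25)&(x<70);print('base y',np.percentile(y[m],[1,99]),'x',np.percentile(x[m],[1,99]))
e=ctrl.get_obs()['ee_pos'][:2]-o;print('tcp case',e@X,e@Y)
E
```

```text
rim y [(-111, 35), (-109, 202), (-107, 212), (-105, 124), (-103, 174), (-101, 198), (-99, 218), (97, 18), (99, 438), (101, 192), (103, 142), (105, 65), (107, 153), (109, 150)]
rim x [(72, 223), (74, 332)]
div [(24, 89), (26, 193), (28, 211), (30, 73)]
hump [539.99741509 101.52585356 165.00036237] [608.34777425 216.63101632 189.99391501]
top [572.50880852 167.57009541 183.89079655] yrange [-75.51491835 -15.50884061] x [-18.70233435  25.82515544]
base y [-67.06690122 -23.19791705] x [25.37582733 50.87546926]
tcp case -2.2850229238227744 -45.93048492096382
```

{"name": "apply_moves", "arguments": {"increments": [{"gripper": 20,"delta_pos": [1.5,-0.5,-0.4],"dr": [0,0,0]},{"gripper": 20,"delta_pos": [3.0,0,0],"dr": [0,0,0]},{"gripper": 20,"delta_pos": [3.0,0,0],"dr": [0,0,0]},{"gripper": 20,"delta_pos": [2.5,0,0],"dr": [0,0,0]},{"gripper": 20,"delta_pos": [1.0,0,0],"dr": [0,0,0]}]}}

```text
t: 4.57
ee_pos: [567.0, 162.9, 46.3]
orientation: [1.037, 1.311, -1.044]
ft_force: [-0.0, 0.3, -4.1]
width: 44.7
```

{"name": "apply_moves", "arguments": {"increments": [{"gripper": 20,"delta_pos": [0.8,0,0],"dr": [0,0,0]},{"gripper": 20,"delta_pos": [0.6,0,0],"dr": [0,0,0]},{"gripper": 20,"delta_pos": [0.5,0,0],"dr": [0,0,0]},{"gripper": 20,"delta_pos": [0.3,0,0],"dr": [0,0,0]},{"gripper": 20,"delta_pos": [0,0,0],"dr": [0,0,0]}]}}

```text
t: 4.98
ee_pos: [569.6, 163.9, 28.0]
orientation: [1.039, 1.309, -1.038]
ft_force: [-0.1, -0.3, -4.7]
width: 44.7
```

```bash
cat > st.py <<'E'
from h import *
q=ctrl.get_obs();o=np.array([529.5,152.3]);a=np.deg2rad(103.3);X=np.array([np.cos(a),np.sin(a)]);Y=np.array([-X[1],X[0]])
e=q['ee_pos'][:2]-o;print('t',q['t'],'case xyz',(e@X).round(1),(e@Y).round(1),q['ee_pos'][2].round(1),'F',q['ft_force'].round(1),'w',q['width'].round(1),q['qpos'].round(2))
E
python3 st.py
```

```text
Traceback (most recent call last):
  File "st.py", line 3, in <module>
    e=q['ee_pos'][:2]-o;print('t',q['t'],'case xyz',(e@X).round(1),(e@Y).round(1),q['ee_pos'][2].round(1),'F',q['ft_force'].round(1),'w',q['width'].round(1),q['qpos'].round(2))
                                                                                                                                         ^^^^^^^^^^^^^^^^
AttributeError: 'float' object has no attribute 'round'
```

{"name": "apply_moves", "arguments": {"increments": [{"gripper": 20,"delta_pos": [0.3,0,0],"dr": [0,0,0]},{"gripper": 20,"delta_pos": [0.2,0,0],"dr": [0,0,0]},{"gripper": 20,"delta_pos": [0.1,0,0],"dr": [0,0,0]},{"gripper": 20,"delta_pos": [0.1,0,0],"dr": [0,0,0]},{"gripper": 20,"delta_pos": [0,0,0],"dr": [0,0,0]}]}}

```text
t: 5.4
ee_pos: [569.1, 163.8, 20.6]
orientation: [1.038, 1.309, -1.038]
ft_force: [-0.7, -0.4, -4.1]
width: 45.3
```

```bash
sed -i "s/q\['width'\].round(1)/round(q['width'],1)/" st.py; python3 st.py
```

```text
t 5.4 case xyz 2.1 -41.2 20.6 F [-0.7 -0.4 -4.1] w 45.3 [0.26 0.68 1.8  0.   0.67 0.03]
```

Not touching yet (the reading is still the jaw's weight, about -4 N). A little lower in small steps.

{"name": "apply_moves", "arguments": {"increments": [{"gripper": 20,"delta_pos": [0.05,0,0],"dr": [0,0,0]},{"gripper": 20,"delta_pos": [0.05,0,0],"dr": [0,0,0]},{"gripper": 20,"delta_pos": [0.05,0,0],"dr": [0,0,0]},{"gripper": 20,"delta_pos": [0,0,0],"dr": [0,0,0]},{"gripper": 20,"delta_pos": [0,0,0],"dr": [0,0,0]}]}}

```text
t: 5.82
ee_pos: [569.3, 163.8, 19.8]
orientation: [1.038, 1.309, -1.038]
ft_force: [-2.0, -0.4, 4.8]
width: 44.9
```

On the floor: the vertical force went from -4 to +5 N. I'll release to 70 % only, since the seal leaves little room, then rise.

{"name": "apply_moves", "arguments": {"increments": [{"gripper": 20,"delta_pos": [0,0,0],"dr": [0,0,0]},{"gripper": 70,"delta_pos": [0,0,0],"dr": [0,0,0]},{"gripper": 70,"delta_pos": [0,0,0],"dr": [0,0,0]},{"gripper": 70,"delta_pos": [0,0,0],"dr": [0,0,0]},{"gripper": 70,"delta_pos": [0,0,0],"dr": [0,0,0]}]}}

```text
t: 6.23
ee_pos: [569.5, 163.9, 19.2]
orientation: [1.038, 1.309, -1.038]
ft_force: [-0.1, -0.1, 0.2]
width: 61.2
```

```bash
python3 st.py
```

```text
t 6.2333 case xyz 2.1 -41.5 19.2 F [-0.1 -0.1  0.2] w 61.2 [ 0.26  0.68  1.8  -0.    0.66  0.03]
```

{"name": "apply_moves", "arguments": {"increments": [{"gripper": 70,"delta_pos": [-2,0,0],"dr": [0,0,0]},{"gripper": 70,"delta_pos": [-4,0,0],"dr": [0,0,0]},{"gripper": 70,"delta_pos": [-4,0,0],"dr": [0,0,0]},{"gripper": 30,"delta_pos": [-4,0,0],"dr": [0,0,0]},{"gripper": 0,"delta_pos": [-4,0,0],"dr": [0,0,0]}]}}

```text
t: 6.65
ee_pos: [568.9, 163.7, 200.8]
orientation: [1.038, 1.309, -1.038]
ft_force: [1.7, -0.7, -0.1]
width: 51.5
```

{"name": "apply_moves", "arguments": {"increments": [{"gripper": 0,"delta_pos": [-4,0,0],"dr": [0,0,0]},{"gripper": 0,"delta_pos": [-4,0,0],"dr": [0,0,0]},{"gripper": 0,"delta_pos": [-2,0,0],"dr": [0,0,0]},{"gripper": 0,"delta_pos": [0,0,0],"dr": [0,0,0]},{"gripper": 0,"delta_pos": [0,0,0],"dr": [0,0,0]}]}}

```text
t: 7.07
ee_pos: [569.7, 163.9, 300.4]
orientation: [1.04, 1.307, -1.036]
ft_force: [-0.2, 0.2, -0.2]
width: 18.3
```

```bash
python3 st.py;python3 - <<'E'
from h import *
d=grab('wrist');W=pts(d);save(d['img'],'w3.png')
o=np.array([529.5,152.3]);a=np.deg2rad(103.3);X=np.array([np.cos(a),np.sin(a)]);Y=np.array([-X[1],X[0]])
p=W[...,:2]-o;x=p@X;y=p@Y;z=W[...,2]
dark=d['img'].max(-1)<60
m=(z>22)&(z<50)&(abs(x)<70)&(y>-95)&(y<20)&dark;P=np.c_[x[m],y[m]].astype(np.float32);print('jaw',len(P),cv2.minAreaRect(P),np.percentile(z[m],[5,50,95]))
m=(z>43)&(z<48)&(abs(x)<50)&(y>-90)&(y<15);print('hump',m.sum(),x[m].mean(),y[m].mean(),z[m].mean())
m=(z>35)&(z<46)&(y>32)&(abs(x)<70)&(d['img'].min(-1)>150);print('riser',m.sum(),x[m].mean(),y[m].mean(),z[m].mean())
H=cv2.cvtColor(d['img'],cv2.COLOR_RGB2HSV);m=(H[...,0]>40)&(H[...,0]<95)&(H[...,1]>90)&(z>80)&(z<245)&(x>60)
print('lid ang',np.polyfit(x[m],z[m],1) if m.sum()>100 else 0, m.sum())
E
```

```text
t 7.0667 case xyz 2.0 -41.8 300.4 F [-0.2  0.2 -0.2] w 18.3 [ 0.26  0.3   1.64 -0.    1.2   0.03]
jaw 2470 ((-0.3387565612792969, -40.69413757324219), (108.9839859008789, 44.47478485107422), 0.2738516330718994) [25.37632183 43.44340452 45.27253155]
hump 1471 1.0227924331227585 -40.37145636964143 44.23806288558002
riser 1717 3.339095053335925 70.19637058026667 40.25803516961349
lid ang [   3.14690718 -166.44270929] 19764
```

View pics/w3.png

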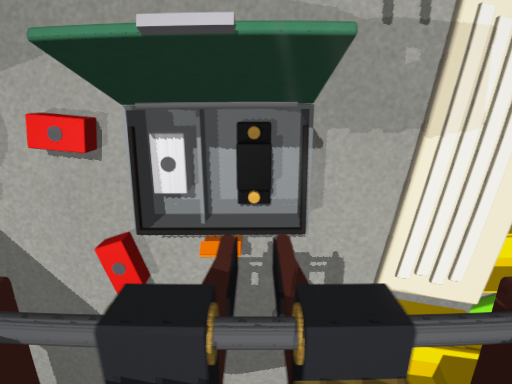

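The jaw lies in the compartment at case (0,-41), level, with its hump top at 44 mm. The riser is at y = +70 from the case middle. Next I'll go over and behind the lid.

{"name": "apply_moves", "arguments": {"increments": [{"gripper": 0,"delta_pos": [-0.5,-0.7,-2.5],"dr": [0,0,0]},{"gripper": 0,"delta_pos": [0,-0.9,-3.9],"dr": [0,0,0]},{"gripper": 0,"delta_pos": [0,-0.9,-3.9],"dr": [0,0,0]},{"gripper": 0,"delta_pos": [0,-0.9,-3.9],"dr": [0,0,0]},{"gripper": 0,"delta_pos": [0,-0.8,-3.6],"dr": [0,0,0]}]}}

```text
t: 7.53
ee_pos: [485.7, 328.5, 301.6]
orientation: [1.035, 1.311, -1.042]
ft_force: [-0.3, 0.6, -0.2]
width: 0.2
```

```bash
python3 st.py
```

```text
t 7.5333 case xyz 181.5 2.1 301.6 F [-0.3  0.6 -0.2] w 0.2 [0.57 0.29 1.65 0.   1.2  0.34]
```

{"name": "apply_moves", "arguments": {"increments": [{"gripper": 0,"delta_pos": [3,0,0],"dr": [0,0,0]},{"gripper": 0,"delta_pos": [3.5,0,0],"dr": [0,0,0]},{"gripper": 0,"delta_pos": [3,0,0],"dr": [0,0,0]},{"gripper": 0,"delta_pos": [0,0,0],"dr": [0,0,0]},{"gripper": 0,"delta_pos": [0,0,0],"dr": [0,0,0]}]}}

```text
t: 7.95
ee_pos: [486.0, 326.5, 206.3]
orientation: [1.033, 1.312, -1.044]
ft_force: [0.5, -0.2, 0.5]
width: 0.7
```

{"name": "apply_moves", "arguments": {"increments": [{"gripper": 0,"delta_pos": [0,0,1],"dr": [0,0,0]},{"gripper": 0,"delta_pos": [0,0,1],"dr": [0,0,0]},{"gripper": 0,"delta_pos": [0,0,1],"dr": [0,0,0]},{"gripper": 0,"delta_pos": [0,0,1],"dr": [0,0,0]},{"gripper": 0,"delta_pos": [0,0,1],"dr": [0,0,0]}]}}

```text
t: 8.37
ee_pos: [500.1, 278.1, 210.6]
orientation: [1.041, 1.308, -1.036]
ft_force: [0.1, 2.5, 1.9]
width: 1.1
```

```bash
python3 st.py
```

```text
t 8.3667 case xyz 129.1 -0.4 210.6 F [0.1 2.5 1.9] w 1.1 [0.49 0.37 1.77 0.   1.   0.26]
```

{"name": "apply_moves", "arguments": {"increments": [{"gripper": 0,"delta_pos": [0,0,1.6],"dr": [0,0,0]},{"gripper": 0,"delta_pos": [0,0,1.6],"dr": [0,0,0]},{"gripper": 0,"delta_pos": [0,0,1.6],"dr": [0,0,0]},{"gripper": 0,"delta_pos": [0,0,1.6],"dr": [0,0,0]},{"gripper": 0,"delta_pos": [0.1,0,1.6],"dr": [0,0,0]}]}}

```text
t: 8.78
ee_pos: [517.7, 199.6, 208.8]
orientation: [1.04, 1.309, -1.038]
ft_force: [-0.5, 2.3, -1.4]
width: 0.7
```

```bash
python3 st.py; cat > lid.py <<'E'
from h import *
o=np.array([529.5,152.3]);a=np.deg2rad(103.3);X=np.array([np.cos(a),np.sin(a)]);Y=np.array([-X[1],X[0]])
for n in['scene','side']:
    d=grab(n);W=pts(d);p=W[...,:2]-o;x=p@X;y=p@Y;z=W[...,2]
    H=cv2.cvtColor(d['img'],cv2.COLOR_RGB2HSV);m=(H[...,0]>40)&(H[...,0]<95)&(H[...,1]>90)&(z>70)&(z<250)&(abs(y)<115)&(abs(x)<150)
    if m.sum()<50: print(n,'no lid');continue
    A=np.c_[x[m],z[m]];c=A.mean(0);v=np.linalg.svd(A-c,full_matrices=False)[2][0]
    v*=np.sign(v[1]) if abs(v[1])>.05 else -np.sign(v[0])
    print(n,'lid n',m.sum(),'angle',np.arctan2(v[1],-v[0]).round(3),'c',c.round(1),'xmin/zmax',A.min(0)[0].round(),A.max(0)[1].round())
E
python3 lid.py
```

```text
t 8.7833 case xyz 48.7 0.6 208.8 F [-0.5  2.3 -1.4] w 0.7 [0.35 0.35 1.81 0.   0.99 0.12]
scene lid n 1403 angle 1.187 c [ 42.8 166.8] xmin/zmax 17.0 228.0
side lid n 2330 angle 1.151 c [ 55.6 155.1] xmin/zmax -55.0 227.0
```

The lid follows as planned (about 1.18 rad), so I'll carry on along the arc.

{"name": "apply_moves", "arguments": {"increments": [{"gripper": 0,"delta_pos": [0.7,0,1.6],"dr": [0,0,0]},{"gripper": 0,"delta_pos": [1.0,0,1.6],"dr": [0,0,0]},{"gripper": 0,"delta_pos": [1.3,0,1.5],"dr": [0,0,0]},{"gripper": 0,"delta_pos": [1.4,0,1.4],"dr": [0,0,0]},{"gripper": 0,"delta_pos": [0,0,0],"dr": [0,0,0]}]}}

```text
t: 9.3
ee_pos: [530.3, 139.7, 162.4]
orientation: [1.037, 1.31, -1.042]
ft_force: [-0.1, -0.8, 0.4]
width: 0.6
```

{"name": "apply_moves", "arguments": {"increments": [{"gripper": 0,"delta_pos": [1.2,0,0.8],"dr": [0,0,0]},{"gripper": 0,"delta_pos": [1.2,0,0.7],"dr": [0,0,0]},{"gripper": 0,"delta_pos": [1.2,0,0.6],"dr": [0,0,0]},{"gripper": 0,"delta_pos": [1.0,0,0.4],"dr": [0,0,0]},{"gripper": 0,"delta_pos": [0,0,0],"dr": [0,0,0]}]}}

```text
t: 9.72
ee_pos: [535.6, 116.4, 115.8]
orientation: [1.036, 1.312, -1.041]
ft_force: [-1.3, -0.2, 0.5]
width: 0.2
```

```bash
python3 st.py; python3 lid.py
```

```text
t 9.7167 case xyz -36.3 2.3 115.8 F [-1.3 -0.2  0.5] w 0.2 [ 0.19  0.48  1.87 -0.    0.8  -0.04]
scene lid n 2477 angle 0.17 c [-19.9 102.4] xmin/zmax -78.0 232.0
side lid n 4869 angle 0.18 c [13.9 97.8] xmin/zmax -75.0 247.0
```

{"name": "apply_moves", "arguments": {"increments": [{"gripper": 0,"delta_pos": [0.3,0.2,1.4],"dr": [0,0,0]},{"gripper": 0,"delta_pos": [0.6,0,0],"dr": [0,0,0]},{"gripper": 0,"delta_pos": [0.6,0,0],"dr": [0,0,0]},{"gripper": 0,"delta_pos": [0.5,0,0],"dr": [0,0,0]},{"gripper": 0,"delta_pos": [0.3,0,0],"dr": [0,0,0]}]}}

```text
t: 10.23
ee_pos: [543.7, 103.6, 96.2]
orientation: [1.038, 1.306, -1.036]
ft_force: [0.9, -9.2, 14.2]
width: 0.5
```

```bash
python3 st.py
```

```text
t 10.2333 case xyz -50.6 -2.6 96.2 F [ 0.9 -9.2 14.2] w 0.5 [ 0.17  0.51  1.87 -0.    0.75 -0.06]
```

{"name": "apply_moves", "arguments": {"increments": [{"gripper": 0,"delta_pos": [0.1,0,0],"dr": [0,0,0]},{"gripper": 0,"delta_pos": [0.1,0,0],"dr": [0,0,0]},{"gripper": 0,"delta_pos": [0.1,0,0],"dr": [0,0,0]},{"gripper": 0,"delta_pos": [0.1,0,0],"dr": [0,0,0]},{"gripper": 0,"delta_pos": [0,0,0],"dr": [0,0,0]}]}}

```text
t: 10.65
ee_pos: [543.8, 103.4, 92.8]
orientation: [1.038, 1.306, -1.036]
ft_force: [0.8, -9.2, 12.3]
width: 0.4
```

```bash
python3 st.py; python3 lid.py
```

```text
t 10.65 case xyz -50.8 -2.6 92.8 F [ 0.8 -9.2 12.3] w 0.4 [ 0.17  0.52  1.87 -0.    0.75 -0.06]
scene lid n 2432 angle 0.003 c [-16.4  85.9] xmin/zmax -83.0 223.0
side lid n 4926 angle 0.017 c [11.7 86.5] xmin/zmax -79.0 231.0
```

{"name": "apply_moves", "arguments": {"increments": [{"gripper": 0,"delta_pos": [0.1,0,0],"dr": [0,0,0]},{"gripper": 0,"delta_pos": [0.1,0,0],"dr": [0,0,0]},{"gripper": 0,"delta_pos": [0.1,0,0],"dr": [0,0,0]},{"gripper": 0,"delta_pos": [0,0,0],"dr": [0,0,0]},{"gripper": 0,"delta_pos": [0,0,0],"dr": [0,0,0]}]}}

```text
t: 11.17
ee_pos: [543.9, 103.4, 91.4]
orientation: [1.038, 1.305, -1.036]
ft_force: [-5.2, -10.6, 29.8]
width: 0.5
```

```bash
python3 st.py
```

```text
t 11.1667 case xyz -50.9 -2.7 91.4 F [ -5.2 -10.6  29.8] w 0.5 [ 0.17  0.52  1.87 -0.    0.74 -0.06]
```

Hard stop reached: 30 N with no more travel. I'll rise and see whether the lid stays shut.

{"name": "apply_moves", "arguments": {"increments": [{"gripper": 0,"delta_pos": [-0.5,0,0],"dr": [0,0,0]},{"gripper": 0,"delta_pos": [-1,0,0],"dr": [0,0,0]},{"gripper": 0,"delta_pos": [-3,0,0],"dr": [0,0,0]},{"gripper": 0,"delta_pos": [-4,0,0],"dr": [0,0,0]},{"gripper": 0,"delta_pos": [-4,0,0],"dr": [0,0,0]}]}}

```text
t: 11.58
ee_pos: [540.8, 104.5, 213.7]
orientation: [1.037, 1.312, -1.04]
ft_force: [0.8, 0.2, -0.4]
width: 0.6
```

{"name": "apply_moves", "arguments": {"increments": [{"gripper": 0,"delta_pos": [-3,0,0],"dr": [0,0,0]},{"gripper": 0,"delta_pos": [-2,0,0],"dr": [0,0,0]},{"gripper": 0,"delta_pos": [0,0,0],"dr": [0,0,0]},{"gripper": 0,"delta_pos": [0,0,0],"dr": [0,0,0]},{"gripper": 0,"delta_pos": [0,0,0],"dr": [0,0,0]}]}}

```text
t: 12.0
ee_pos: [541.2, 104.3, 262.0]
orientation: [1.037, 1.311, -1.039]
ft_force: [0.5, 0.2, -0.1]
width: 0.1
```

```bash
python3 st.py; python3 lid.py; python3 - <<'E'
from h import *
d=grab('side');save(cv2.resize(d['img'][150:350,200:460],None,fx=2.8,fy=2.8),'s4.png')
E
```

```text
t 12.0 case xyz -49.4 -0.3 262.0 F [ 0.5  0.2 -0.1] w 0.1 [ 0.17  0.28  1.76  0.    1.1  -0.06]
scene lid n 4041 angle 0.007 c [-4.8 86.1] xmin/zmax -81.0 93.0
side lid n 5698 angle 0.007 c [ 3.  86.6] xmin/zmax -79.0 93.0
```

View pics/s4.png

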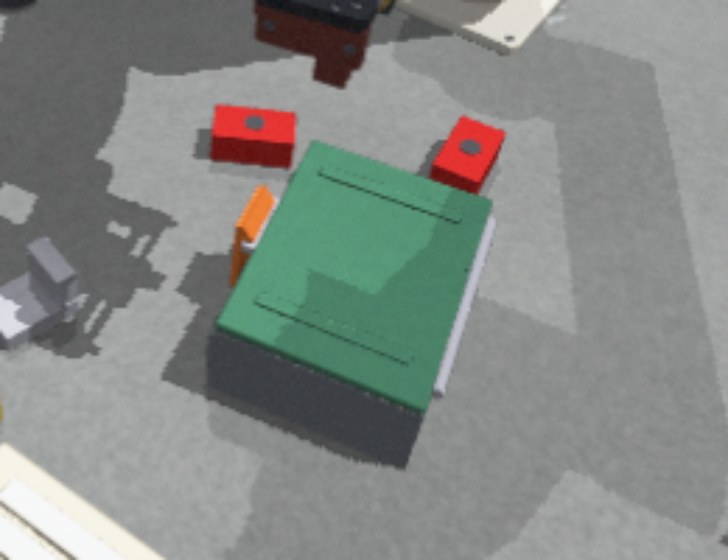

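The lid is flat, with both cameras giving 0.007 rad about half a second after release, and the orange hook stands over the tongue at (250,235). The arm is clear and reads no load, so I'll hand in.

```bash
python3 lid.py; python3 -c "
from workcell import ctrl
print(ctrl.close_job())"
```

```text
scene lid n 4040 angle 0.007 c [-4.7 86.1] xmin/zmax -80.0 93.0
side lid n 5691 angle 0.007 c [ 2.9 86.6] xmin/zmax -79.0 93.0
the job is handed in; nothing more can be done
None
```

The jaw is packed in the empty compartment and the lid is latched shut. I handed the job in at about 12 s; no verdict was reported.

- **Jaw:** I gripped it across the hump and lowered it until the vertical force went from -4 to +5 N while still held, then released it. A wrist-camera check before closing put it at about (0, 0) mm from the compartment centre, flat and right way up. The hump top measured 44 mm, where 45 mm was expected. I could not see it again once the lid was shut.
- **Lid and hook:** I swung the lid over from behind and pressed it to its stop at about 30 N. After I let go, both cameras read 0.007 rad on two checks, and the last picture shows the hook over the tongue. I did not measure the hook angle itself.
- **Other things:** The riser was still in its own compartment when last seen. The arm stayed clear of the wrench, stop, can and collar; I did not re-measure where they stand. The arm was clear of everything and under no load at the end.

No check failed. The position readings wandered by 2–3 mm while the arm was settling, and the first case estimate was 2 mm out in y and was corrected before placing.

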